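Reseat the tapered plug of a drinks tap and check that it rocks free

TASK

Put the cleaned tap back together: take the tapered plug with the flat wing handle out of the wooden rack, set it into the tap with the wing across the spout, and press it straight down with about 12 N (never more than 24 N) until it is bedded in its sprung seat. Still leaning on it with about that force, check that it rocks free: turn the wing about 30 degrees anticlockwise seen from above, then about 30 degrees to the clockwise side of across. Bring it back across the spout (tap shut), ease off, let go and leave it sitting upright in its seat, with the other things on the table left where they are.

Things in the scene. Friction and masses are not known exactly. Their poses are not given: they have to be found in the camera images.
- tap: Fixed steel tap in a bench stand: foot 100 x 100 x 14 mm, upright hollow shell 62 mm outside, 50 mm inside diameter, rim 95 mm above the table; flanged inlet pipe to its +x (to 74 mm), bent spout to its -x (to 94 mm). Origin: on the table under the shell's axis; z up. Across the spout = wing along the tap's y axis, either way round.
- tap_rim (a point): Centre of the shell's rim, on its axis, 95 mm up. How far the liner stands out above the rim (4 to 20 mm) differs with wear and is not measured: the plug beds with its origin anywhere from 11 to 27 mm below the rim plane (collar's underside 11 to 27 mm above the rim), so it has to be felt.
- liner (a joint): Travel (m) of the sprung tapered liner, the greased cup in the shell, coaxial with it, same taper as the plug, mouth 37 mm across, 30 mm deep. 0 = up, grows downwards, stop at 0.006. Spring 5 N/mm after 2 N of preload: under 0.0004 with the plug's own weight, 0.002 when the seat bears 12 N in all, 0.0044 at 24 N.
- plug: Loose steel plug, about 0.25 kg, upright in one of the rack's holes. Origin: centre of its small lower end; z up. Cone 36 mm long, 18 mm across below, 40 mm above; collar 56 mm across, z = 38 to 44 mm; above it a flat wing handle along the plug's x, 60 mm long, 12 mm thick, z = 44 to 80 mm. Grip across the 12 mm at z = 68 mm (fingertips then clear the collar by 5 mm).
- wing_end (a point): End of the wing at the plug's (30, 0, 70) mm.
- rack: Fixed wooden block 85 x 180 x 55 mm with two through holes 43 mm across, at y = -50 and +50 mm on its top; the plugs hang in them by their collars, which rest on the top. Origin: centre of its underside.
- stopper: The other, slimmer steel plug in the rack, with a round knob (32 mm across) instead of a wing. Not for this tap: leave it. Origin: centre of its small lower end.
- jar_corn: Full glass jar, 72 mm across, 115 mm tall. Origin under its centre. Leave it.
- jar_beet: Full glass jar, 72 mm across, 115 mm tall. Origin under its centre. Leave it.
- band: Jar screw band, a ring 76 mm across, 16 mm high, on the table between tap and rack. Leave it.
- brush: Cleaning brush lying near the robot. Leave it.
- funnel: Jar funnel, 110 mm across, 70 mm tall. Leave it.
- lidpack: Two jar lids one on the other, 70 mm across, 24 mm high. Leave them.
Things that resemble listed ones, but are neither listed nor needed, are in the scene too. What is shaped like the plug but green is not meant. Leave any pink look-alike of the tap alone.

How it is judged:
By the outcome, as a careful person would: the job done as asked, in the order asked, and still so for the second after the job is handed in, with the robot touching nothing.
It also fails if it takes over 54 s, if anything falls off the work surface, if the arm or the gripper's body presses on something with over 40 N, if the wrist force passes 120 N, or if a joint passes its speed limit or range.

ROBOT

A 6-joint arm with a two-finger parallel gripper is mounted at the origin on the work surface. World frame = base frame: x ahead of the robot, y to its left, z up, the work surface at z = 0. Lengths are in mm, angles in rad, forces in N, time in s.
With the tool pointing down it reaches from about 325 to 1000 mm from the base axis. Payload 5.1 kg.
Tool frame: the origin (TCP) lies at the centre of the arm's flange, where the gripper is bolted on; the fingertips stand 173 mm ahead of it and the grasp point (between the pads) lies 155 mm ahead of it; z points along the fingers, y is the line along which they close (so a half turn about z gives the same grasp; the last joint's range is limited). The gripper opens to 85 mm and grips with 20 to 120 N. Pads are 22 mm wide; open, the fingers measure 114 mm over their backs; the gripper's body (76 mm by 85 mm) begins 54 mm behind the grasp point. The pads swing forward as they close: fully open they stand 13 mm farther back than shut.
Start: joints at [1.12, 0.124, 1.65, -0, 1.367, -0.083], TCP at [233.737, 606.509, 404.722] pointing down, gripper open.
Joint ranges: [-2.61, 2.61], [-1.02, 2.33], [0.03, 2.71], [-1.35, 4.49], [0.32, 2.68], [-2.91, 2.91]. Speed limits (rad/s): [2.57, 2.57, 3.14, 3.14, 3.14, 3.14].

INTERFACE

Orientations are given as a unit quaternion [w, x, y, z].
In Python, from plant import manip, snapshot, close_job gives the robot as it stands. The module is installed in compiled form; this text tells all that it offers.
- The arm moves only by the tool drive_tool, never from a script. Its argument "deltas" is a list of rows, each a list of 5 numbers: the closure, from 0 (fully open) to 1 (shut), then the shift along the tool's x, y, z in mm, then the turn about the tool's z in degrees. A call has exactly 10 rows; each row is the pose to reach, as a shift and turn from the pose commanded when the call began, along the tool's axes at that moment; what a row does not reach only later rows make up. A row lasts 1/12 s, in which the tool goes at most 41.7 mm and 7.16 degrees, less where a joint would pass 70% of its speed; a pose out of reach is approached as far as the arm can. A call with a gripper value outside its range is refused whole. The fingers move at their own pace and stop on an object; "force" is the grip in N (left out, the last holds). Time passes only in rows, so rows that repeat a pose let the fingers close, or fill a call up. It gives the time, the measured TCP pose, the force, the opening and the grip force at its end, in the units of the state.
- manip.get_state(): the state, without advancing time (a new reading comes with each control period).
- snapshot(name): name is "scene" or "top" or "wrist"; returns a dict with "frame" (400x640x3 uint8, red, green, blue), "fx", "fy", "cx", "cy" (pixels), "R" (3x3) and "t" (3): a world point X has camera coordinates R X + t. Camera axes: x right, y down, z forward; pixel columns grow to the right and rows downward; lengths in mm; the calibration is good to about 2 mm. A picture is of the moment at which its call begins. There is no depth.
- close_job(): hands the job in; it is judged then, once.
The state is a dict: "t": time; "joints": joint angles; "qvel": joint speeds; "tau": joint torques, N m; "position": TCP position; "tcp_rot": TCP orientation; "ft_force": force on the tool from outside, world axes, zero at the start; "torque": the same for the moment, N m; "opening": finger opening in mm; "gripper_force": force on a finger pad.
Only numpy, scipy, OpenCV 4.12 (cv2) and the standard library are available. Lean on these libraries where they do the work, as an engineer would, in place of code of your own. Each camera call takes 0.05 s, during which the arm holds its last target. There are 200 camera calls.

## Working session

There is one attempt and no reset: what is moved stays moved. The work goes in short steps, Python scripts to look and compute and a tool call to move; the robot and the scene stay as the last step left them, time stands still between calls to the robot, and variables do not carry over. Pictures are saved under pics/ and viewed, at most 10 in all, crops included, and the job is handed in when it is done.

Besides the shell and the picture viewer there is one more tool, called after "Emit:" as name([rows], argument=value, ...), one row to a line, values as JSON. drive_tool: Moves the arm, as the interface text tells. Its arguments: {"type":"object","properties":{"deltas":{"type":"array"},"force":{"type":"number"}},"required":["deltas"]}

```bash
mkdir -p pics && python3 - <<'E'
from plant import manip, snapshot
import cv2, pickle
d={}
for n in ("scene","top"):
    s=snapshot(n); d[n]=s
    cv2.imwrite(f"pics/{n}1.png",cv2.cvtColor(s["frame"],cv2.COLOR_RGB2BGR))
    print(n,s["fx"],s["cx"],s["cy"],s["R"],s["t"])
pickle.dump(d,open("d1.pkl","wb"))
st=manip.get_state(); print(st["t"],st["position"],st["tcp_rot"],st["opening"],st["ft_force"])
E
```

```text
scene 384.75012543481137 316.5459011503715 196.28658237598628 [[ 0.62386298  0.78145539  0.01106631]
 [ 0.58425744 -0.45693496 -0.67071132]
 [-0.5190744   0.42489753 -0.74163593]] [-321.15405507 -242.71255068 1245.78081004]
top 458.7558920245583 328.140203840272 202.62345976831668 [[-0.01485758 -0.99986059  0.00761884]
 [-0.9982348   0.01439436 -0.05762011]
 [ 0.05750241 -0.00846149 -0.99830951]] [ -24.84619515  527.3043508  1380.28053631]
0.1 [233.64841409 606.31611005 403.57019489] [-2.46058939e-04  1.82868731e-01  9.83136893e-01 -9.03989053e-04] 85.6720783120429 [ 0.01219173  0.33299869 -0.1690084 ]
```

View pics/scene1.png

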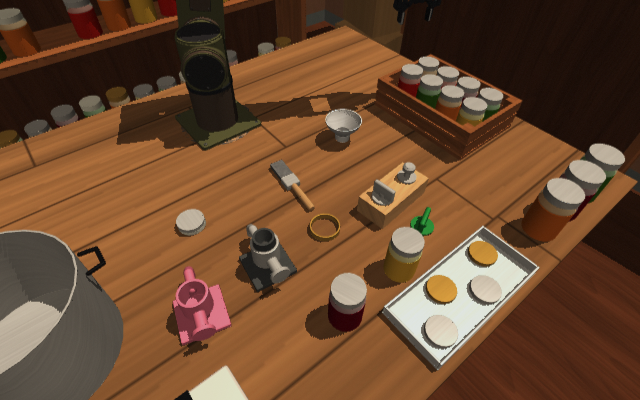

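View pics/top1.png

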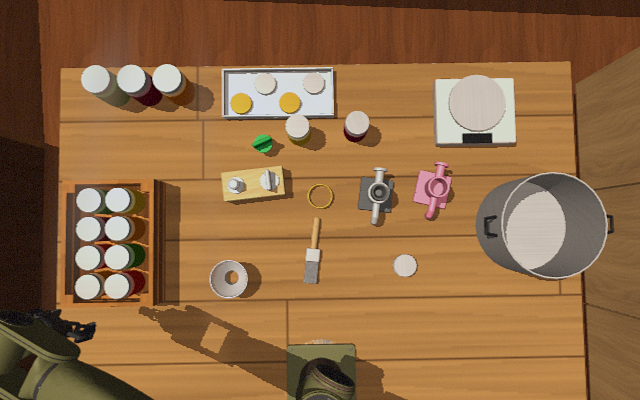

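The top view shows two plugs in the rack, at (269,181) with a flat grey wing and at (235,185) with a round knob. A green look-alike lies at (262,144). The steel tap is at (378,192) and a pink look-alike at (435,188). The grey winged plug and the steel tap fit the description, and I'll confirm both in one enlarged crop while measuring.

```bash
cat > h.py <<'E'
import numpy as np, cv2, pickle
def ray(s,u,v,z):
    R,t=np.array(s["R"]),np.array(s["t"]); c=-R.T@t
    d=R.T@np.array([(u-s["cx"])/s["fx"],(v-s["cy"])/s["fy"],1.])
    return c+d*(z-c[2])/d[2]
def proj(s,X):
    p=np.array(s["R"])@np.array(X,float)+np.array(s["t"])
    return s["fx"]*p[0]/p[2]+s["cx"], s["fy"]*p[1]/p[2]+s["cy"]
def tri(a,pa,b,pb):
    A=[];y=[]
    for s,p in((a,pa),(b,pb)):
        R,t=np.array(s["R"]),np.array(s["t"]);c=-R.T@t
        d=R.T@np.array([(p[0]-s["cx"])/s["fx"],(p[1]-s["cy"])/s["fy"],1.]);d/=np.linalg.norm(d)
        M=np.eye(3)-np.outer(d,d);A.append(M);y.append(M@c)
    return np.linalg.lstsq(np.vstack(A),np.hstack(y),rcond=None)[0]
E
python3 - <<'E'
from h import *
d=pickle.load(open("d1.pkl","rb"))
def crop(n,x,y,w,h,k):
    f=cv2.cvtColor(d[n]["frame"],cv2.COLOR_RGB2BGR)[y:y+h,x:x+w]
    return cv2.resize(f,(w*k,h*k),interpolation=cv2.INTER_CUBIC)
a=crop("top",215,160,80,50,5);b=crop("top",340,160,80,70,5)
c=crop("scene",350,150,80,80,5)[:350];e=crop("scene",230,215,80,80,5)[:350]
a=cv2.copyMakeBorder(a,0,100,0,0,0)
cv2.imwrite("pics/crop1.png",cv2.resize(np.vstack([np.hstack([a,b]),np.hstack([c,e])]),(685,600)) if 0 else np.vstack([np.hstack([a,b])[:, :],np.hstack([c,e])])[:600])
# masks: rack wood (top face), tap greys
f=d["top"]["frame"];hsv=cv2.cvtColor(f,cv2.COLOR_RGB2HSV)
for nm,(x,y,w,h) in dict(rack=(215,160,80,50),tap=(350,160,60,70)).items():
    H=hsv[y:y+h,x:x+w]; m=(H[...,1]<60).astype(np.uint8)*255
    cs,_=cv2.findContours(m,cv2.RETR_EXTERNAL,cv2.CHAIN_APPROX_NONE)
    for q in cs:
        if cv2.contourArea(q)>15:
            M=cv2.moments(q);print(nm,cv2.contourArea(q),M["m10"]/M["m00"]+x,M["m01"]/M["m00"]+y,cv2.minAreaRect(q),cv2.boundingRect(q))
H=hsv[182,215:295];print(H[::4].tolist())
E
```

```text
rack 202.5 235.16460905349794 184.86008230452674 ((20.250001907348633, 24.750001907348633), (15.55634880065918, 16.26345443725586), 45.0) (12, 17, 17, 17)
rack 259.0 268.83140283140284 180.25096525096524 ((53.50000762939453, 20.000003814697266), (19.091880798339844, 17.677669525146484), 45.0) (45, 10, 19, 20)
tap 1145.5 375.5464862505456 193.8978611959843 ((25.274391174316406, 35.53049087524414), (32.24600601196289, 57.313968658447266), 6.340191841125488) (8, 7, 36, 58)
[[16, 151, 179], [16, 148, 181], [23, 98, 215], [23, 68, 213], [84, 6, 219], [84, 6, 221], [14, 31, 107], [14, 53, 135], [23, 102, 216], [24, 100, 214], [22, 107, 215], [23, 83, 215], [44, 13, 218], [35, 7, 216], [18, 26, 97], [33, 14, 179], [19, 136, 167], [19, 126, 168], [15, 163, 100], [15, 170, 96]]
```

View pics/crop1.png

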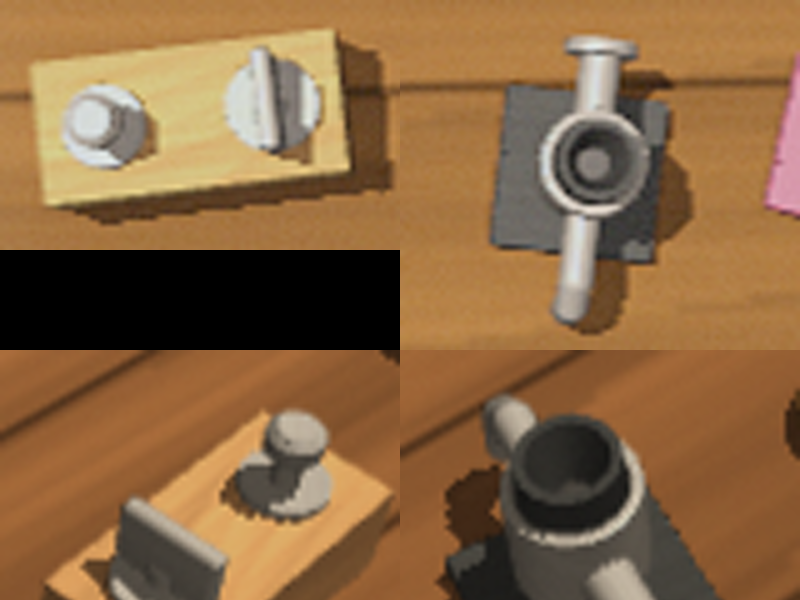

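The crop confirms it. The rack holds the round-knobbed stopper on the left and the grey flat-winged plug on the right, with wing ends near top pixels (266.5,169.5) and (270,190). The tap is the grey one, its rim centred near (379,192.5), with the flanged inlet up and the spout down. The dark liner stands well proud of the rim.

```bash
python3 - <<'E'
from h import *
d=pickle.load(open("d1.pkl","rb"));T=d["top"];S=d["scene"]
R=np.array(T["R"]);print("cam",-R.T@np.array(T["t"]))
g=lambda x,y:(215+(x+.5)/5-.5,160+(y+.5)/5-.5)
# wing top face ends (bright strip), z=97
e1=ray(T,*g(261,47),97);e2=ray(T,*g(273,150),97)
print("wing",e1,e2,(e1+e2)/2,np.linalg.norm(e1-e2),np.degrees(np.arctan2(*(e1-e2)[1::-1])))
# collar circle at z=61: extremes left 226, right 320, top~57 bottom~152
print("collar",ray(T,*g(273,105),61), ray(T,*g(226,105),61)-ray(T,*g(320,105),61))
q=lambda x,y:(340+(x-400+.5)/5-.5,160+(y+.5)/5-.5)
print("rim",ray(T,*q(596,162),95),ray(T,*q(540,162),95)-ray(T,*q(651,162),95))
print("inlet flange",ray(T,*q(601,46),60),"spout end",ray(T,*q(570,310),50))
# tap foot corners z=14
for c in((508,86),(667,103),(653,262),(492,245)):print("foot",ray(T,*q(*c),14))
# rack top corners
P=[ray(T,*g(*c),55) for c in((32,66),(334,30),(350,170),(47,206))]
for p in P: print("rack",p)
print(np.mean(P,0),np.linalg.norm(P[0]-P[1]),np.linalg.norm(P[1]-P[2]))
# scene: wing top ends
w=lambda x,y:(350+(x+.5)/5-.5,150+(y-350+.5)/5-.5)
print("scene wing",ray(S,*w(126,502),97),ray(S,*w(222,560),97))
v=lambda x,y:(230+(x-400+.5)/5-.5,215+(y-350+.5)/5-.5)
print("scene liner top", [ray(S,*v(567,460),z) for z in(99,107,115)])
print("top liner", [ray(T,*q(597,160),z) for z in(99,107,115)])
E
```

```text
cam [ 446.63494821  -20.75371067 1408.51981783]
wing [621.46690785 142.90505333  97.        ] [561.99136431 136.4604097   97.        ] [591.72913608 139.68273151  97.        ] 59.82368853996167 6.18432009614196
collar [591.77368635 140.57716501  61.        ] [ 0.77785321 55.3563513   0.        ]
rim [ 550.77665926 -177.9436068    95.        ] [ 0.90951734 63.85929371  0.        ]
inlet flange [ 622.36533817 -186.55583016   60.        ] spout end [ 466.65793137 -166.05084336   50.        ]
foot [ 604.55519246 -134.78930712   14.        ]
foot [ 592.75200535 -231.84575793   14.        ]
foot [ 495.64361274 -221.07454478   14.        ]
foot [ 507.42655598 -123.19373516   14.        ]
rack [617.62373137 283.70420845  55.        ]
rack [636.61333434 104.80351698  55.        ]
rack [553.17398321  96.09947439  55.        ]
rack [534.41782925 274.98612929  55.        ]
[585.45721954 189.89833228  55.        ] 179.90570427179014 83.89210734333314
scene wing [567.18270759 138.59420923  97.        ] [623.03435816 147.42362632  97.        ]
scene liner top [array([ 543.0822985 , -169.73357609,   99.        ]), array([ 548.43902886, -172.37186459,  107.        ]), array([ 553.79575921, -175.01015309,  115.        ])]
top liner [array([ 551.60085944, -178.06291792,   99.        ]), array([ 550.9596112 , -177.10189874,  107.        ]), array([ 550.31836295, -176.14087956,  115.        ])]
```

Measurements agree with each other and with the given sizes:
- Plug at (592,140), wing yaw about 6.2° (wing length 59.8 mm, collar 55 mm).
- Tap axis at (550.5,-177.8), yaw about -7°.

Moving to hover over the plug.

Emit:
drive_tool([
  [0,-10,-6,2,-2],
  [0,-35,-21,5,-5],
  [0,-67,-41,9,-9],
  [0,-102,-62,14,-13],
  [0,-137,-84,18,-17],
  [0,-172,-105,23,-21],
  [0,-207,-126,27,-24],
  [0,-242,-148,32,-27],
  [0,-277,-169,36,-27.3],
  [0,-312,-190,41,-27.3],
], force=60)

```text
t: 0.93
position: [457.2, 315.2, 363.3]
tcp_rot: [-0.0, -0.055, 0.999, -0.0]
ft_force: [1.0, 0.4, 0.3]
opening: 85.3
gripper_force: 0.0
```

```bash
cat >> h.py <<'E'
from scipy.spatial.transform import Rotation as Ro
def pose(st):
    q=st["tcp_rot"];M=Ro.from_quat([q[1],q[2],q[3],q[0]]).as_matrix()
    return np.array(st["position"]),M,np.degrees(np.arctan2(M[1,0],M[0,0]))
def go(st,x,y,z,ang):
    p,M,a=pose(st);print("t",round(st["t"],2),"pos",p.round(1),"xang",round(a,2),"op",round(st["opening"],1),"F",np.round(st["ft_force"],1),"q",np.round(st["joints"],2))
    print("tool shift",(M.T@(np.array([x,y,z])-p)).round(1),"turn",round((a-ang+180)%360-180,2))
E
python3 -c "
from h import *;from plant import manip
go(manip.get_state(),592,140,340,186.2)"
```

```text
t 0.93 pos [457.2 315.2 363.3] xang -173.75 op 85.3 F [1.  0.4 0.3] q [ 0.51 -0.06  1.9   0.    1.29 -1.17]
tool shift [-114.9 -188.8   23.3] turn 0.05
```

Emit:
drive_tool([
  [0,-20,-33,4,0],
  [0,-41,-68,9,0],
  [0,-62,-102,14,0],
  [0,-83,-136,18,0],
  [0,-101,-165,22,0],
  [0,-112,-184,23.7,0],
  [0,-115.5,-190.5,23.7,0],
  [0,-115.5,-190.5,23.7,0],
  [0,-115.5,-190.5,23.7,0],
  [0,-115.5,-190.5,23.7,0],
])

```text
t: 1.77
position: [591.4, 141.2, 340.0]
tcp_rot: [-0.0, -0.055, 0.998, 0.0]
ft_force: [0.1, 0.4, -0.2]
opening: 85.5
gripper_force: 0.0
```

```bash
python3 - <<'E'
from h import *;from plant import manip,snapshot
s=snapshot("wrist");pickle.dump(s,open("w1.pkl","wb"))
cv2.imwrite("pics/w1.png",cv2.cvtColor(s["frame"],cv2.COLOR_RGB2BGR))
go(manip.get_state(),592,140,240,186.2)
R=np.array(s["R"]);print("cam",-R.T@np.array(s["t"]),s["fx"],R[2])
for X in([562,137,97],[622,143,97],[592,140,61],[585.5,190,55]):print(X,proj(s,X))
E
```

```text
t 1.82 pos [591.3 141.4 340.1] xang -173.68 op 85.4 F [ 0.5 -0.   0.7] q [ 0.15  0.08  1.81  0.    1.25 -1.53]
tool shift [ -0.5  -1.5 100.1] turn 0.12
cam [513.19545617 132.20358703 309.06977081] 310.19418187134187 [ 0.30454011  0.03448505 -0.95187505]
[562, 137, 97] (np.float64(315.38305996825784), np.float64(178.1350391353974))
[622, 143, 97] (np.float64(314.62369034697514), np.float64(255.83152254696446))
[592, 140, 61] (np.float64(315.15153762659145), np.float64(203.55403603543212))
[585.5, 190, 55] (np.float64(373.9926513835409), np.float64(200.34869454823703))
```

View pics/w1.png

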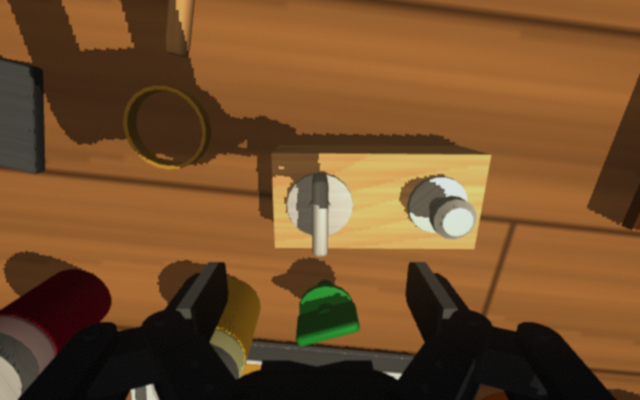

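The wrist picture shows the wing's top edge running from about (320,174) to (320,255). The finger pads are at (222,265) and (410,265), so the wing sits a few pixels right of their midline. I'll measure that offset.

```bash
python3 - <<'E'
from h import *
s=pickle.load(open("w1.pkl","rb"));g=cv2.cvtColor(s["frame"],cv2.COLOR_RGB2GRAY).astype(int)
print("c",s["cx"],s["cy"])
for r in (215,230,245,253):print(r,g[r,305:336].tolist())
for r in (264,268,275,285,295):
    m=np.where(g[r]<55)[0];L=m[(m>180)&(m<300)];Q=m[(m>340)&(m<470)];print(r,L.min(),L.max(),Q.min(),Q.max(),(L.max()+Q.min())/2,(L.min()+Q.max())/2)
for u in (316,317.5,320,320.5):print(u,ray(s,u,230,97))
print(ray(s,320,174,97),ray(s,320,255,97))
E
```

```text
c 316.48769279054 204.33593374075937
215 [90, 89, 91, 91, 89, 90, 87, 88, 105, 125, 145, 162, 180, 194, 202, 211, 217, 218, 218, 211, 198, 175, 156, 173, 195, 203, 203, 203, 204, 204, 204]
230 [89, 89, 90, 89, 89, 89, 85, 86, 104, 125, 145, 164, 181, 194, 202, 206, 209, 212, 212, 205, 193, 172, 151, 168, 190, 198, 199, 200, 200, 199, 200]
245 [177, 175, 177, 177, 177, 175, 159, 120, 108, 126, 146, 163, 181, 191, 196, 199, 204, 205, 204, 196, 185, 165, 149, 163, 172, 176, 175, 174, 174, 173, 174]
253 [110, 109, 109, 110, 110, 110, 106, 103, 104, 121, 142, 161, 176, 183, 187, 190, 196, 198, 196, 187, 174, 152, 123, 108, 109, 109, 109, 107, 109, 108, 108]
264 189 224 409 417 316.5 303.0
268 204 224 409 420 316.5 312.0
275 184 227 408 440 317.5 312.0
285 181 228 407 450 317.5 315.5
295 181 229 406 458 317.5 319.5
316 [600.85767457 141.71912753  97.        ]
317.5 [600.73617988 142.81927549  97.        ]
320 [600.53368651 144.65287548  97.        ]
320.5 [600.49318751 145.01959849  97.        ]
[558.71943421 139.87434961  97.        ] [620.85738542 146.97546445  97.        ]
```

Emit:
drive_tool([
  [0,0,1,10,0],
  [0,0,2,30,0],
  [0,0,2,50,0],
  [0,0,2,70,0],
  [0,0,2,85,0],
  [0,0,2,95,0],
  [0,0,2,100,0],
  [0,0,2,100,0],
  [0.4,0,2,100,0],
  [0.4,0,2,100,0],
])

```text
t: 2.65
position: [592.3, 142.4, 241.4]
tcp_rot: [0.001, -0.054, 0.999, 0.0]
ft_force: [-0.1, 0.1, -0.2]
opening: 64.0
gripper_force: 0.0
```

```bash
python3 - <<'E'
from h import *;from plant import manip,snapshot
s=snapshot("wrist")
cv2.imwrite("pics/w2.png",cv2.cvtColor(s["frame"],cv2.COLOR_RGB2BGR))
go(manip.get_state(),592,142,240,186.2)
E
```

```text
t 2.7 pos [592.4 142.4 241.5] xang -173.77 op 56.7 F [ 0.4 -0.   0.3] q [ 0.15  0.19  1.87 -0.    1.08 -1.53]
tool shift [ 0.4 -0.3  1.5] turn 0.03
```

View pics/w2.png

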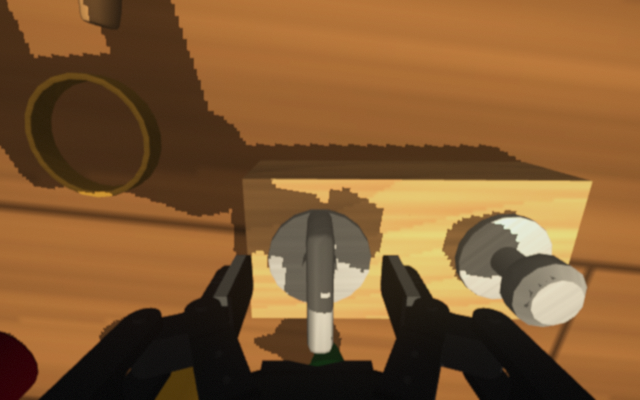

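The fingers straddle the grey wing: wing at about x=320, pad inner faces at 250 and 384 (midline 317). I'll nudge 1 mm and close.

Emit:
drive_tool([
  [0.4,0,1,1,0],
  [0.7,0,1,1,0],
  [1,0,1,1,0],
  [1,0,1,1,0],
  [1,0,1,1,0],
  [1,0,1,1,0],
  [1,0,1,1,0],
  [1,0,1,1,0],
  [1,0,1,1,0],
  [1,0,1,1,0],
], force=80)

```text
t: 3.53
position: [591.9, 143.2, 239.4]
tcp_rot: [0.0, -0.054, 0.999, -0.0]
ft_force: [-0.4, -0.5, 3.4]
opening: 10.9
gripper_force: 79.1
```

Emit:
drive_tool([
  [1,0,0,-5,0],
  [1,0,0,-15,0],
  [1,0,0,-30,0],
  [1,0,0,-45,0],
  [1,0,0,-60,0],
  [1,0,0,-80,0],
  [1,0,0,-100,0],
  [1,0,0,-115,0],
  [1,0,0,-125,0],
  [1,0,0,-130,0],
])

```text
t: 4.37
position: [591.8, 143.2, 371.1]
tcp_rot: [0.001, -0.054, 0.999, 0.0]
ft_force: [0.8, 0.1, -2.0]
opening: 10.7
gripper_force: 78.7
```

```bash
python3 - <<'E'
from h import *;from plant import manip,snapshot
s=snapshot("wrist");pickle.dump(s,open("w3.pkl","wb"))
cv2.imwrite("pics/w3.png",cv2.cvtColor(s["frame"],cv2.COLOR_RGB2BGR))
go(manip.get_state(),550.5,-177.5,370,83)
E
```

```text
t 4.42 pos [591.9 143.2 371.1] xang -173.77 op 10.7 F [-0.2  0.6 -0.9] q [ 0.15  0.06  1.78  0.    1.3  -1.53]
tool shift [  76.  -314.4    0.9] turn 103.23
```

View pics/w3.png

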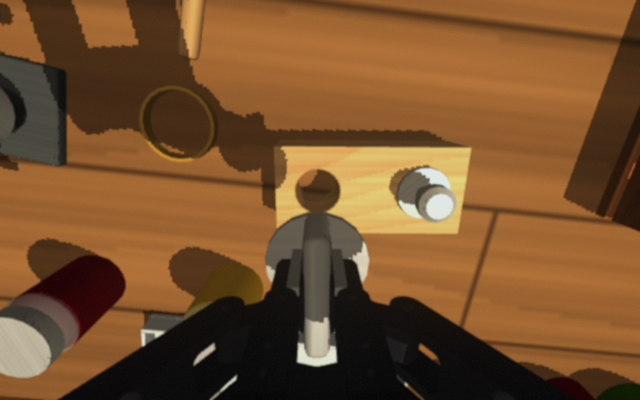

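The plug is held squarely between the pads, collar around (317,240), and its rack hole at (317,190) is empty. I'll check the plug's offset along the wing from the collar edge, then carry it to the tap.

```bash
python3 - <<'E'
from h import *;from plant import manip
s=pickle.load(open("w3.pkl","rb"));p,M,a=pose(manip.get_state())
for off in(-4,-2,0,2,4):
    print(off,*[np.round(proj(s,p+M@np.array(X)),1) for X in((off+28,0,185),(off+28,0,179),(off+30,0,143),(off-30,0,143),(off,28,182))])
g=cv2.cvtColor(s["frame"],cv2.COLOR_RGB2GRAY).astype(int)
print("col308",g[204:224,300].tolist(),g[204:224,317].tolist());print("near wing / far end rows",g[330:372:2,316].tolist())
E
```

```text
-4 [317.1 213.6] [317.1 217.6] [317.3 244.5] [317.2 364.7] [368.4 263.9]
-2 [317.1 210. ] [317.1 213.9] [317.3 239.8] [317.2 361.2] [368.6 260.6]
0 [317.1 206.4] [317.1 210.2] [317.4 235.1] [317.2 357.7] [368.8 257.3]
2 [317.1 202.8] [317.1 206.4] [317.4 230.4] [317.2 354.1] [369. 254.]
4 [317.1 199.1] [317.1 202.6] [317.4 225.6] [317.2 350.5] [369.2 250.6]
col308 [120, 141, 161, 173, 183, 190, 191, 191, 188, 172, 132, 87, 64, 73, 85, 92, 93, 93, 93, 94] [66, 64, 65, 63, 64, 64, 64, 64, 62, 61, 60, 60, 61, 60, 61, 60, 60, 63, 61, 62]
near wing / far end rows [198, 196, 195, 194, 193, 193, 193, 191, 191, 189, 189, 187, 185, 175, 206, 222, 223, 219, 117, 13, 15]
```

Emit:
drive_tool([
  [1,4,-14,0,5],
  [1,10,-38,0,12],
  [1,18,-70,0,19],
  [1,26,-105,0,26],
  [1,34,-140,0,33],
  [1,42,-175,0,40],
  [1,50,-210,0,47],
  [1,58,-243,0,54],
  [1,64,-272,0,61],
  [1,70,-294,0,68],
])

```text
t: 5.25
position: [553.2, -158.9, 367.4]
tcp_rot: [-0.001, 0.517, 0.856, -0.0]
ft_force: [0.1, 0.1, -2.6]
opening: 10.7
gripper_force: 78.5
```

```bash
python3 - <<'E'
from h import *;from plant import manip
go(manip.get_state(),550.5,-177.5,370,83)
E
```

```text
t 5.25 pos [ 553.2 -158.9  367.4] xang 117.79 op 10.7 F [ 0.1  0.1 -2.6] q [-0.37 -0.01  1.86 -0.    1.3  -0.86]
tool shift [-15.2 -11.   -2.6] turn 34.79
```

Emit:
drive_tool([
  [1,-4,-3,0,7],
  [1,-8,-7,0,14],
  [1,-12,-10,0,21],
  [1,-15,-12,0,27],
  [1,-15,-12,0,32],
  [1,-15,-12,0,35.2],
  [1,-15,-12,0,35.2],
  [1,-15,-12,0,35.2],
  [1,-15,-12,0,35.2],
  [1,-15,-12,0,35.2],
])

```text
t: 6.08
position: [550.5, -175.5, 368.5]
tcp_rot: [-0.0, 0.748, 0.663, -0.0]
ft_force: [0.2, 0.0, -1.1]
opening: 10.8
gripper_force: 78.5
```

```bash
python3 - <<'E'
from h import *;from plant import manip,snapshot
d={}
for n in("wrist","top","scene"):
    d[n]=snapshot(n)
pickle.dump(d,open("d4.pkl","wb"))
f=lambda n:cv2.cvtColor(d[n]["frame"],cv2.COLOR_RGB2BGR)
W=f("wrist");S=cv2.resize(f("scene")[190:290,210:310],(400,400),interpolation=cv2.INTER_CUBIC)
A=cv2.resize(W[60:360,120:520],(800,600)) 
cv2.imwrite("pics/w4.png",A)
go(manip.get_state(),550.5,-176,370,83)
s=d["wrist"]
for X in((550.5,-176,95),(550.5,-176,107),(500,-176,14)):print(np.round((np.array(proj(s,X))-[120,60])*2,1))
E
```

```text
t 6.23 pos [ 550.5 -175.5  369. ] xang 83.06 op 10.7 F [ 0.5  0.  -1.7] q [-0.4  -0.01  1.85 -0.    1.3  -0.28]
tool shift [-0.5  0.  -1. ] turn 0.06
[393.5 290.3]
[393.5 299.8]
[300.7 254.3]
```

View pics/w4.png

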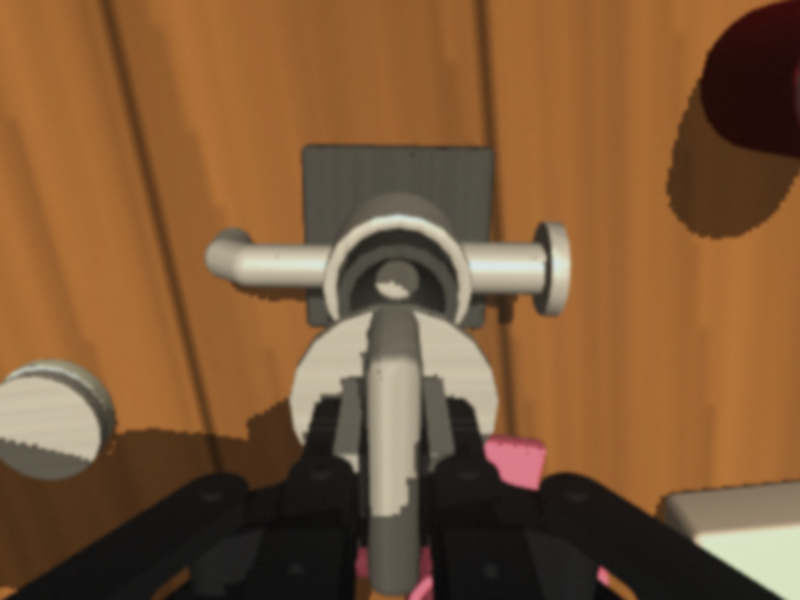

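The wrist view shows the held plug just behind the tap mouth. The rim spans x 323–472 (centre 397.5) against the collar centre at 394, so the tap lies about 1.5 mm to world +x. The pipes look level, so yaw is within 1°. Next I'll ray-cast the along-wing direction from the rim's near edge and the foot edge.

```bash
python3 - <<'E'
from h import *
d=pickle.load(open("d4.pkl","rb"));s=d["wrist"];k=lambda x,y:(120+(x+.5)/2-.5,60+(y+.5)/2-.5)
print("rim near edge y-31:",ray(s,*k(397,212),95)-[0,31,0])
print("rim sides",ray(s,*k(323,283),95),ray(s,*k(472,283),95))
a,b=ray(s,*k(304,146),14),ray(s,*k(494,149),14);print("foot near",a,b,(a+b)/2-[0,50*np.cos(.12),0],np.degrees(np.arctan2(*(b-a)[1::-1])))
# held collar near edge as wrist-bias check: tool (off+28,0,185)->world
print("collar near edge (true ~ -175.5+28 @183.5)",ray(s,*k(397,306),184))
print("collar centre x",ray(s,*k(394,400),187))
# liner bottom disc / hole
print("liner mouth centre guess",ray(s,*k(397,280),80))
t=d["top"]
E
```

```text
rim near edge y-31: [ 555.594477   -174.62327413   95.        ]
rim sides [ 522.00660818 -169.19058469   95.        ] [ 582.62075394 -176.47713311   95.        ]
foot near [ 510.93067264 -119.58297603   14.        ] [ 607.06089045 -132.69464411   14.        ] [ 558.99578155 -175.77924186   14.        ] -7.766922612566739
collar near edge (true ~ -175.5+28 @183.5) [ 554.36728825 -151.43347628  184.        ]
collar centre x [ 550.48338168 -177.08887216  187.        ]
liner mouth centre guess [ 551.77455172 -176.1164178    80.        ]
```

Relative correction: about +2 mm along tool x (+y world) and +1.4 mm along tool y. I'll descend to just above the earliest possible contact, then feel the rest by force.

Emit:
drive_tool([
  [1,1,0.7,2,0],
  [1,2,1.4,8,0],
  [1,2,1.4,16,0],
  [1,2,1.4,25,0.2],
  [1,2,1.4,34,0.3],
  [1,2,1.4,42,0.4],
  [1,2,1.4,47,0.4],
  [1,2,1.4,50,0.4],
  [1,2,1.4,50,0.4],
  [1,2,1.4,50,0.4],
])

```text
t: 7.07
position: [552.2, -173.8, 319.1]
tcp_rot: [0.0, 0.751, 0.66, 0.0]
ft_force: [0.5, 0.6, -1.5]
opening: 10.5
gripper_force: 78.5
```

```bash
cat >> h.py <<'E'
def avg(n=4):
    from plant import manip,snapshot
    F=[];P=[];Tq=[]
    for i in range(n):
        st=manip.get_state();F.append(st["ft_force"]);P.append(st["position"]);Tq.append(st["torque"])
        snapshot("wrist")
    p,M,a=pose(st);F=np.mean(F,0)
    print("t",round(st["t"],2),"P",np.mean(P,0).round(2),"xang",round(a,2),"F",F.round(2),"Ftool",(M.T@F).round(2),"T",(M.T@np.mean(Tq,0)).round(2),"op",round(st["opening"],1))
E
python3 -c "
from h import *;avg()"
```

```text
t 7.22 P [ 552.36 -173.86  319.52] xang 82.63 F [-0.27 -0.14 -1.96] Ftool [-0.17 -0.25  1.96] T [-0.   -0.04 -0.  ] op 10.8
```

Emit:
drive_tool([
  [1,0,0,1,0],
  [1,0,0,2,0],
  [1,0,0,3,0],
  [1,0,0,4,0],
  [1,0,0,5,0],
  [1,0,0,6,0],
  [1,0,0,7,0],
  [1,0,0,8,0],
  [1,0,0,8,0],
  [1,0,0,8,0],
])

```text
t: 8.1
position: [552.2, -173.7, 310.9]
tcp_rot: [-0.0, 0.751, 0.66, -0.0]
ft_force: [-0.4, 1.4, -2.6]
opening: 10.8
gripper_force: 78.5
```

Emit:
drive_tool([
  [1,0,0,0.4,0],
  [1,0,0,0.8,0],
  [1,0,0,1.2,0],
  [1,0,0,1.6,0],
  [1,0,0,2,0],
  [1,0,0,2.4,0],
  [1,0,0,2.7,0],
  [1,0,0,3,0],
  [1,0,0,3,0],
  [1,0,0,3,0],
])

```text
t: 8.93
position: [552.2, -173.7, 308.0]
tcp_rot: [-0.0, 0.751, 0.66, 0.0]
ft_force: [-0.1, 0.5, -2.6]
opening: 10.7
gripper_force: 78.6
```

```bash
python3 -c "
from h import *;avg()"
```

```text
t 9.08 P [ 552.18 -173.69  308.03] xang 82.62 F [-0.11  0.83 -1.75] Ftool [ 0.8  -0.21  1.75] T [ 0.03  0.17 -0.01] op 10.8
```

A sideways force of 0.8 N pushes toward +y, so the taper is touching on its -y side. I'll ease +y while creeping down.

Emit:
drive_tool([
  [1,0.4,0,0,0],
  [1,0.8,0,0,0],
  [1,1,0,0.4,0],
  [1,1,0,0.8,0],
  [1,1,0,1.2,0],
  [1,1,0,1.6,0],
  [1,1,0,2,0],
  [1,1,0,2,0],
  [1,1,0,2,0],
  [1,1,0,2,0],
])

```text
t: 9.97
position: [552.2, -172.8, 306.0]
tcp_rot: [-0.0, 0.751, 0.66, -0.0]
ft_force: [-0.6, -0.8, -1.3]
opening: 10.7
gripper_force: 78.6
```

```bash
python3 -c "
from h import *;avg()"
```

```text
t 10.12 P [ 552.24 -172.8   306.  ] xang 82.63 F [-0.85 -0.71 -2.05] Ftool [-0.81 -0.75  2.05] T [ 0.16 -0.05 -0.01] op 11.2
```

Emit:
drive_tool([
  [1,0,-0.3,0,0],
  [1,-0.2,-0.7,0,0],
  [1,-0.2,-0.9,0.4,0],
  [1,-0.2,-0.9,0.8,0],
  [1,-0.2,-0.9,1.2,0],
  [1,-0.2,-0.9,1.6,0],
  [1,-0.2,-0.9,2,0],
  [1,-0.2,-0.9,2,0],
  [1,-0.2,-0.9,2,0],
  [1,-0.2,-0.9,2,0],
])

```text
t: 11.0
position: [551.7, -172.8, 304.8]
tcp_rot: [0.001, 0.751, 0.66, 0.001]
ft_force: [1.3, 0.8, 3.2]
opening: 10.7
gripper_force: 79.3
```

```bash
python3 -c "
from h import *;avg()"
```

```text
t 11.15 P [ 551.7  -172.86  304.73] xang 82.63 F [1.63 0.95 3.91] Ftool [ 1.15  1.5  -3.91] T [-0.26  0.35 -0.01] op 10.6
```

Vertical contact: the seat bears about 6 N, matching the expected liner height. I'll trim sideways and press further.

Emit:
drive_tool([
  [1,0.3,0.2,0,0],
  [1,0.5,0.4,0,0],
  [1,0.5,0.4,0.3,0],
  [1,0.5,0.4,0.6,0],
  [1,0.5,0.4,0.9,0],
  [1,0.5,0.4,1.2,0],
  [1,0.5,0.4,1.5,0],
  [1,0.5,0.4,1.5,0],
  [1,0.5,0.4,1.5,0],
  [1,0.5,0.4,1.5,0],
])

```text
t: 12.03
position: [552.0, -172.7, 303.7]
tcp_rot: [0.0, 0.751, 0.66, -0.0]
ft_force: [0.4, 0.9, 9.0]
opening: 10.8
gripper_force: 80.2
```

```bash
python3 -c "
from h import *;avg()"
```

```text
t 12.18 P [ 551.99 -172.7   303.72] xang 82.63 F [-0.51  0.88  8.57] Ftool [ 0.8  -0.62 -8.57] T [ 0.18  0.16 -0.  ] op 11.0
```

Emit:
drive_tool([
  [1,0.1,-0.1,0.2,0],
  [1,0.2,-0.2,0.5,0],
  [1,0.2,-0.2,0.5,0],
  [1,0.2,-0.2,0.5,0],
  [1,0.2,-0.2,0.5,0],
  [1,0.2,-0.2,0.5,0],
  [1,0.2,-0.2,0.5,0],
  [1,0.2,-0.2,0.5,0],
  [1,0.2,-0.2,0.5,0],
  [1,0.2,-0.2,0.5,0],
])

```text
t: 13.07
position: [551.9, -172.6, 303.5]
tcp_rot: [0.001, 0.751, 0.66, -0.0]
ft_force: [-0.5, 0.6, 10.0]
opening: 10.7
gripper_force: 80.4
```

```bash
python3 -c "
from h import *;avg()"
```

```text
t 13.22 P [ 551.92 -172.6   303.56] xang 82.63 F [-0.5   0.64  9.69] Ftool [ 0.55 -0.57 -9.69] T [0.17 0.09 0.01] op 10.9
```

Seated at about 12 N. Now the rocking check, anticlockwise first, slowly.

Emit:
drive_tool([
  [1,0,0,0.2,0],
  [1,0,0,0.3,-1],
  [1,0,0,0.3,-3],
  [1,0,0,0.3,-5],
  [1,0,0,0.3,-7.5],
  [1,0,0,0.3,-10],
  [1,0,0,0.3,-12],
  [1,0,0,0.3,-14],
  [1,0,0,0.3,-15],
  [1,0,0,0.3,-15],
])

```text
t: 14.1
position: [551.7, -172.6, 303.1]
tcp_rot: [0.0, 0.659, 0.753, -0.001]
ft_force: [-1.5, 0.6, 9.5]
opening: 10.6
gripper_force: 80.4
```

```bash
python3 -c "
from h import *;avg()"
```

```text
t 14.25 P [ 551.66 -172.65  303.06] xang 97.59 F [-1.84  0.2   9.77] Ftool [ 0.43 -1.81 -9.77] T [0.36 0.15 0.2 ] op 11.0
```

Emit:
drive_tool([
  [1,0,-0.2,0.1,0],
  [1,0.1,-0.4,0.2,-1],
  [1,0.1,-0.6,0.3,-3],
  [1,0.1,-0.6,0.3,-5],
  [1,0.1,-0.6,0.3,-7.5],
  [1,0.1,-0.7,0.3,-10],
  [1,0.1,-0.8,0.3,-12],
  [1,0.1,-0.8,0.3,-14],
  [1,0.1,-0.8,0.3,-15.5],
  [1,0.1,-0.8,0.3,-15.5],
])

```text
t: 15.13
position: [551.0, -172.7, 303.0]
tcp_rot: [0.001, 0.551, 0.835, -0.001]
ft_force: [-1.9, -0.7, 10.1]
opening: 10.9
gripper_force: 80.4
```

```bash
python3 - <<'E'
from h import *;avg()
from plant import snapshot
d={n:snapshot(n) for n in("top","scene")};pickle.dump(d,open("d5.pkl","wb"))
f=lambda n,x,y,w,h,k:cv2.resize(cv2.cvtColor(d[n]["frame"],cv2.COLOR_RGB2BGR)[y:y+h,x:x+w],(w*k,h*k),interpolation=cv2.INTER_CUBIC)
cv2.imwrite("pics/d5.png",np.hstack([f("top",330,140,100,100,4),f("scene",215,170,100,100,4)]))
E
```

```text
t 15.28 P [ 550.99 -172.7   302.99] xang 113.14 F [-1.6  -0.24  9.87] Ftool [ 0.39 -1.57 -9.87] T [ 0.27  0.17 -0.02] op 11.0
```

View pics/d5.png

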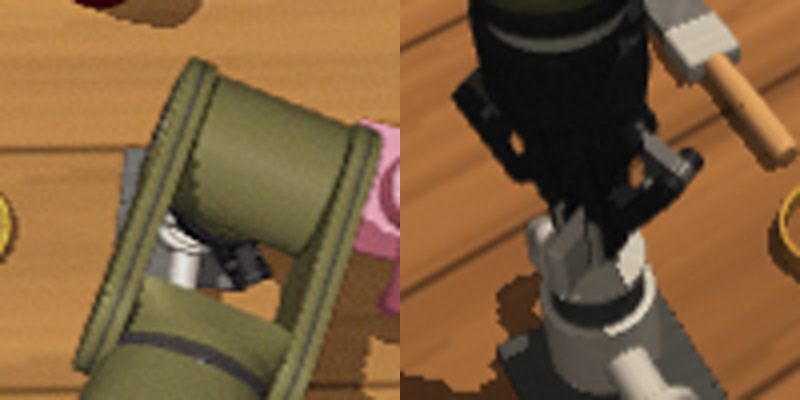

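The scene view shows the plug's collar over the dark liner in the steel tap, upright, with the wing turned 30.5° anticlockwise and the seat bearing about 12 N. Now the clockwise side, with the sideways drift compensated.

Emit:
drive_tool([
  [1,0,0,0.1,1.5],
  [1,0,0.1,0.2,4.5],
  [1,0,0.2,0.2,8],
  [1,-0.1,0.3,0.2,12],
  [1,-0.1,0.4,0.2,16],
  [1,-0.1,0.5,0.2,20],
  [1,-0.2,0.6,0.2,24],
  [1,-0.2,0.7,0.2,27.5],
  [1,-0.2,0.8,0.2,30],
  [1,-0.2,0.8,0.2,30.5],
])

```text
t: 16.27
position: [552.0, -172.5, 303.1]
tcp_rot: [0.001, 0.751, 0.66, -0.0]
ft_force: [-1.8, 1.0, 11.3]
opening: 10.6
gripper_force: 80.6
```

```bash
python3 -c "
from h import *;avg(3)"
```

```text
t 16.37 P [ 551.96 -172.51  303.12] xang 82.65 F [-1.38  0.73 11.17] Ftool [  0.53  -1.45 -11.17] T [ 0.32  0.05 -0.17] op 10.9
```

Emit:
drive_tool([
  [1,0,0,0,1.5],
  [1,0,0,0,4.5],
  [1,0,0.1,0,8],
  [1,0,0.1,0,12],
  [1,0,0.2,0,16],
  [1,-0.1,0.2,0,20],
  [1,-0.1,0.3,0,24],
  [1,-0.1,0.4,0,27.5],
  [1,-0.1,0.5,0,30],
  [1,-0.1,0.5,0,30.5],
])

```text
t: 17.25
position: [552.7, -172.8, 303.1]
tcp_rot: [0.001, 0.899, 0.439, 0.0]
ft_force: [0.4, 1.0, 9.5]
opening: 11.0
gripper_force: 80.4
```

```bash
python3 -c "
from h import *;avg(3)"
```

```text
t 17.35 P [ 552.65 -172.82  303.12] xang 52.12 F [ 0.1  -0.03  9.46] Ftool [ 0.03  0.13 -9.45] T [-0.01 -0.   -0.02] op 11.1
```

Emit:
drive_tool([
  [1,0,0,0.1,-1.5],
  [1,0,-0.1,0.2,-4.5],
  [1,0,-0.2,0.2,-8],
  [1,0,-0.4,0.2,-12],
  [1,-0.1,-0.5,0.2,-16],
  [1,-0.1,-0.6,0.2,-20],
  [1,-0.1,-0.8,0.2,-24],
  [1,-0.2,-0.9,0.2,-27.5],
  [1,-0.2,-1,0.2,-30],
  [1,-0.2,-1,0.2,-30.5],
])

```text
t: 18.23
position: [551.7, -172.4, 303.2]
tcp_rot: [0.002, 0.751, 0.661, 0.0]
ft_force: [-0.5, -0.5, 11.3]
opening: 11.1
gripper_force: 80.6
```

```bash
python3 -c "
from h import *;avg(3)"
```

```text
t 18.33 P [ 551.72 -172.44  303.18] xang 82.61 F [-0.36 -0.53 11.2 ] Ftool [ -0.59  -0.27 -11.2 ] T [ 0.14 -0.04  0.17] op 10.8
```

Back across the spout. Easing off gradually.

Emit:
drive_tool([
  [1,-0.1,-0.2,-0.4,0],
  [1,-0.1,-0.2,-0.8,0],
  [1,-0.1,-0.2,-1.2,0],
  [1,-0.1,-0.2,-1.6,0],
  [1,-0.1,-0.2,-2,0],
  [1,-0.1,-0.2,-2.4,0],
  [1,-0.1,-0.2,-2.8,0],
  [1,-0.1,-0.2,-3.1,0],
  [1,-0.1,-0.2,-3.1,0],
  [1,-0.1,-0.2,-3.1,0],
])

```text
t: 19.22
position: [551.5, -172.4, 304.6]
tcp_rot: [0.002, 0.751, 0.66, 0.0]
ft_force: [4.1, -3.1, 3.8]
opening: 10.8
gripper_force: 79.4
```

```bash
python3 -c "
from h import *;avg(3)"
```

```text
t 19.32 P [ 551.48 -172.39  304.62] xang 82.61 F [ 4.42 -2.83  3.97] Ftool [-2.24  4.75 -3.96] T [-0.89 -0.37  0.13] op 11.0
```

Easing off exposed a sideways load, Ftool about (-2.2, +4.8). I'll relieve it while easing the rest.

Emit:
drive_tool([
  [1,-0.1,0.2,0,0],
  [1,-0.2,0.4,0,0],
  [1,-0.3,0.6,0,0],
  [1,-0.4,0.8,0,0],
  [1,-0.4,0.9,0,0],
  [1,-0.4,0.9,-0.3,0],
  [1,-0.4,0.9,-0.6,0],
  [1,-0.4,0.9,-0.8,0],
  [1,-0.4,0.9,-0.8,0],
  [1,-0.4,0.9,-0.8,0],
])

```text
t: 20.2
position: [551.9, -172.6, 304.7]
tcp_rot: [0.0, 0.751, 0.66, -0.0]
ft_force: [4.1, -4.7, 2.9]
opening: 11.1
gripper_force: 79.3
```

```bash
python3 -c "
from h import *;avg(3)"
```

```text
t 20.3 P [ 551.88 -172.56  304.75] xang 82.63 F [ 4.48 -4.08  2.92] Ftool [-3.48  4.96 -2.91] T [-0.91 -0.65  0.15] op 10.8
```

Emit:
drive_tool([
  [1,0,0.2,0,0],
  [1,0,0.4,0,0],
  [1,0,0.6,0,0],
  [1,-0.2,0.8,0,0],
  [1,-0.4,1,0,0],
  [1,-0.6,1,0,0],
  [1,-0.6,1,0,0],
  [1,-0.6,1,0,0],
  [1,-0.6,1,0,0],
  [1,-0.6,1,0,0],
])

```text
t: 21.18
position: [552.4, -172.9, 304.5]
tcp_rot: [-0.001, 0.751, 0.66, -0.0]
ft_force: [-2.3, -1.3, 4.5]
opening: 10.7
gripper_force: 79.6
```

```bash
python3 -c "
from h import *;avg(3)"
```

```text
t 21.28 P [ 552.44 -172.91  304.53] xang 82.63 F [-2.37 -1.41  4.34] Ftool [-1.7  -2.17 -4.33] T [ 0.33 -0.4   0.07] op 11.0
```

Emit:
drive_tool([
  [1,-0.2,-0.1,0,0],
  [1,-0.4,-0.3,0,0],
  [1,-0.5,-0.3,0,0],
  [1,-0.5,-0.3,-0.2,0],
  [1,-0.5,-0.3,-0.4,0],
  [1,-0.5,-0.3,-0.6,0],
  [1,-0.5,-0.3,-0.8,0],
  [1,-0.5,-0.3,-0.8,0],
  [1,-0.5,-0.3,-0.8,0],
  [1,-0.5,-0.3,-0.8,0],
])

```text
t: 22.17
position: [552.3, -173.2, 305.2]
tcp_rot: [-0.001, 0.751, 0.66, 0.0]
ft_force: [-1.5, 3.6, 1.1]
opening: 10.9
gripper_force: 79.1
```

```bash
python3 -c "
from h import *;avg(3)"
```

```text
t 22.27 P [ 552.27 -173.22  305.25] xang 82.63 F [-1.98  4.18  0.96] Ftool [ 3.9  -2.5  -0.96] T [0.49 0.69 0.06] op 11.0
```

Emit:
drive_tool([
  [1,0.2,-0.1,0,0],
  [1,0.4,-0.3,0,0],
  [1,0.4,-0.3,0,0],
  [1,0.4,-0.3,-0.2,0],
  [1,0.4,-0.3,-0.2,0],
  [1,0.4,-0.3,-0.2,0],
  [1,0.4,-0.3,-0.2,0],
  [1,0.4,-0.3,-0.2,0],
  [1,0.4,-0.3,-0.2,0],
  [1,0.4,-0.3,-0.2,0],
], force=30)

```text
t: 23.15
position: [552.1, -173.1, 305.8]
tcp_rot: [-0.0, 0.751, 0.66, -0.0]
ft_force: [-0.5, 3.5, -2.3]
opening: 11.0
gripper_force: 78.6
```

```bash
python3 -c "
from h import *;avg(3)"
```

```text
t 23.25 P [ 552.14 -173.08  305.8 ] xang 82.63 F [-1.17  3.79 -2.35] Ftool [ 3.61 -1.65  2.35] T [ 0.26  0.74 -0.01] op 10.7
```

Emit:
drive_tool([
  [1,0.3,-0.1,0.1,0],
  [1,0.6,-0.2,0.3,0],
  [1,0.6,-0.2,0.3,0],
  [1,0.6,-0.2,0.3,0],
  [0.83,0.6,-0.2,0.3,0],
  [0.8,0.6,-0.2,0.3,0],
  [0.75,0.6,-0.2,0.3,0],
  [0.7,0.6,-0.2,0.3,0],
  [0.7,0.6,-0.2,0.3,0],
  [0.7,0.6,-0.2,0.3,0],
])

```text
t: 24.13
position: [552.2, -172.6, 305.9]
tcp_rot: [0.0, 0.751, 0.66, 0.0]
ft_force: [-0.2, 0.1, -0.2]
opening: 25.9
gripper_force: 0.0
```

```bash
python3 -c "
from h import *;avg(3)"
```

```text
t 24.23 P [ 552.12 -172.56  305.78] xang 82.63 F [-0.13 -0.2   0.02] Ftool [-0.22 -0.11 -0.02] T [-0.01 -0.01  0.01] op 25.5
```

Released with no residual force. Opening a bit more and retracting straight up.

Emit:
drive_tool([
  [0.5,0,0,0,0],
  [0.5,0,0,0,0],
  [0.5,0,0,-4,0],
  [0.5,0,0,-12,0],
  [0.5,0,0,-24,0],
  [0.5,0,0,-38,0],
  [0.5,0,0,-52,0],
  [0.5,0,0,-64,0],
  [0.5,0,0,-72,0],
  [0.5,0,0,-75,0],
])

```text
t: 25.12
position: [552.4, -172.6, 383.6]
tcp_rot: [0.002, 0.751, 0.66, 0.001]
ft_force: [0.2, 0.1, -0.0]
opening: 42.9
gripper_force: 0.0
```

```bash
python3 - <<'E'
from h import *
from plant import snapshot
avg(1)
d={n:snapshot(n) for n in("wrist","scene")};pickle.dump(d,open("d6.pkl","wb"))
f=lambda n,x,y,w,h,k:cv2.resize(cv2.cvtColor(d[n]["frame"],cv2.COLOR_RGB2BGR)[y:y+h,x:x+w],(w*k,h*k),interpolation=cv2.INTER_CUBIC)
cv2.imwrite("pics/d6.png",np.hstack([f("wrist",200,80,200,200,2),f("scene",215,195,100,100,4)]))
s=d["wrist"]
for X in((552,-174.5,150),(552,-174.5,162)):print((np.array(proj(s,X))-[200,80])*2)
E
```

```text
t 25.12 P [ 552.43 -172.63  383.6 ] xang 82.63 F [ 0.23  0.09 -0.04] Ftool [0.12 0.21 0.04] T [-0.03  0.06 -0.02] op 42.9
[229.99219356 289.30238867]
[229.89812992 302.73946382]
```

View pics/d6.png

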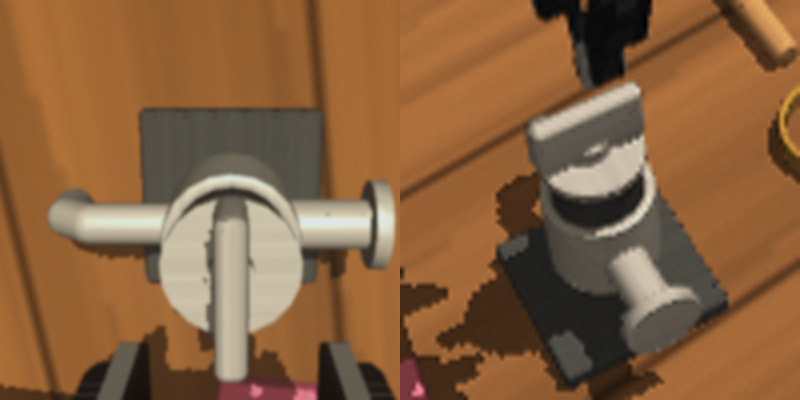

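The final view shows the plug upright in the liner, wing vertical at x≈231, square to the spout–inlet line, with the gripper clear. I'm handing it in.

```bash
python3 -c "
from plant import close_job;print(close_job())"
```

```text
the job is handed in; nothing more can be done
None
```

I've handed the job in: the plug was bedded at about 12 N, turned about 30° each way under that load, brought back across the spout and released. It sits upright in its seat; the verdict wasn't shown.

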